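# Find the release notch in a paint tub's rim and pop its lid

## Robot

A 6-joint arm with a two-finger parallel gripper is mounted at the origin on the work surface. World frame = base frame: x ahead of the robot, y to its left, z up, the work surface at z = 0. Lengths are in mm, angles in degrees, forces in N, time in s.
With the tool pointing down it reaches from about 325 to 925 mm from the base axis. Payload 3.1 kg.
Tool frame: the origin (TCP) lies at the very end of the fingers, on their centre line; the grasp point (between the pads) lies grasp_offset behind it (grasp_offset is the distance from the TCP to the grasp point, in mm); z points along the fingers, y is the line along which they close (so a half turn about z gives the same grasp; the last joint's range is limited). The gripper opens to 85 mm and grips with 20 to 120 N. Pads are 22 mm wide; open, the fingers measure 114 mm over their backs; the gripper's body (76 mm by 85 mm) begins 54 mm behind the grasp point. The pads swing forward as they close: fully open they stand 13 mm farther back than shut.
Start: joints at [-82.288, 12.427, 92.441, -0, 75.132, -6.429], TCP at [152.71, -606.069, 231.3] pointing down, gripper open.
Joint ranges: [-157.48, 157.48], [-44.54, 120.13], [17.64, 146.25], [-64.5, 244.5], [7.68, 150.69], [-147.95, 147.95]. Speed limits (degrees/s): [159.86, 159.86, 180, 180, 180, 180].

## Interface

Orientations are given as [roll, pitch, yaw] about the fixed x, y, z axes, in that order (R = Rz(yaw) Ry(pitch) Rx(roll)).
In Python, from station import * gives the robot as it stands. Calls block until the motion is done:
- goto(position, orientation): joint-space move of the TCP to a pose.
- move_l(position, attitude=None, speed=150): straight line of the TCP; attitude=None keeps the orientation; speed is the mean speed in mm/s.
- move_j(angles): joint-space move.
- grip(opening, squeeze=None): finger opening in mm; squeeze is the grip in N (None keeps the last); returns when the fingers have stopped.
- wait(seconds).
- solve_ik(position, orientation): joint angles nearest the present ones, or None.
- get_obs(): the state.
- get_image(name): name is "scene" or "side" or "wrist"; returns the picture (420x560x3 uint8, red, green, blue); there is no depth.
- get_calibration(name): a dict with "fx", "fy", "cx", "cy" (pixels), "D" ([k1, k2, p1, p2, k3] as OpenCV has them; the pictures are not rectified), "R" (3x3) and "t" (3): a world point X has camera coordinates R X + t; the wrist camera has in their place "mount" (4x4, takes a point from camera to tool coordinates, whose origin is the TCP and whose axes are the flange's). Camera axes: x right, y down, z forward; pixel columns grow to the right and rows downward; lengths in mm; the calibration is good to about 2 mm. A picture is of the moment at which its call begins: read the wrist's pose just before it. get_calibration takes no time and is no camera call.
A pose or a line that the arm cannot do raises Unreachable and nothing moves.
- sign_off(): hands the job in; it is judged then, once.
Trained networks look in the newest picture that a camera, given by its name, has taken for a name from the list of things; names that differ only in an ending like _2 or _b are one class to them, and where a whole thing is asked for, a point or a joint stands for the part that bears it (a point fixed in the world has none). Each returns a list of dicts, best first, with "score" (0 to 1); they miss things now and then, are a little off and sometimes report something else, mostly with a low value. They report only what shows in the picture. A call takes as long as a camera call. They do not tell look-alikes from the thing itself.
- spot_in(name, camera): "extent" ([centre column, centre row, width, height] in pixels, round what is visible of it).
- regions_of(name, camera): "region" (420x560 bool, what is visible of it) and "extent" ([centre column, centre row, width, height] in pixels, round what is visible of it).
The state is a dict: "t": time; "joint_pos": joint angles; "qvel": joint speeds; "effort": joint torques, N m; "tcp_pos": TCP position; "ee_rot": TCP orientation; "wrist_force": force on the tool from outside, world axes, zero at the start; "moment": the same for the moment, N m; "grip_width": finger opening in mm; "grip_force": force on a finger pad.
Only numpy, scipy, OpenCV 4.12 (cv2) and the standard library are available. Lean on these libraries where they do the work, as an engineer would, in place of code of your own. Each camera call takes 0.05 s, during which the arm holds its last target. There are 200 camera calls.

## Task

The paint tub's lid is locked by a release key that lies sunk in a notch somewhere in the robot-facing half of the broad yellow rim; sweeping a closed fingertip lightly along the top of the rim finds it (flat orange paint smears only look like it). Press gently inside the notch until the key is fully down and the lid has popped up, then take the hand away. Do not touch the lid or its knob, do not grasp or lift anything, and leave the things around the tub where they are.

Things in the scene. Friction and masses are not known exactly. Their poses are not given: they have to be found in the camera images.
- tub: White plastic paint tub, fixed to the bench, 196 mm across at the top, two round ears at its +y and -y sides. Origin: centre of its underside, on the bench; z up. Its -x axis points roughly to the robot. Round its top lies a broad flat yellow rim with dried flat orange paint smears (24 to 34 mm) on it.
- rim_top (a point): Centre of the yellow rim, on the tub's axis, level with the rim's flat top (120 mm above the bench); axes as the tub's. The rim is rigid, from 74 to 110 mm from the axis (middle 92 mm), except for one notch cut right across it, 44 mm long. The notch's middle is within 63 degrees either side of the tub's -x axis, at an angle that no reading gives.
- release (a joint): Travel of the orange release key, which fills the notch's length and width, straight down, in m: 0 = up, key top 13 mm below the rim's top; 0.006 = fully down at its stop, 19 mm below. It takes 2 to 3 N to push down to its hard stop, has no return spring and stays where it is pushed. The lid rises 2 mm per mm of key.
- lid: White lid, 144 mm across, sunk inside the rim; origin on the tub's axis at its underside, 100 mm above the bench when locked. Its flat top lies 4 mm below the rim's top when locked, 8 mm above it when popped up. On it stands a black knob 34 mm across, its top 16 mm above the rim's top when locked, 28 mm when popped. Not to be touched.
- gourd_a: Loose orange plastic gourd prop, standing, 72 mm across, 90 mm high; origin under its centre.
- gourd_b: Loose orange plastic gourd prop, standing, 65 mm across, 81 mm high; origin under its centre.
- sponge: Loose orange and red sponge block, 90 x 60 x 30 mm; origin under its centre.
- pigment: Loose small jar with yellow label, 52 mm across, 70 mm high; origin under its centre.
- brush: Loose paint brush lying on the bench, about 200 mm long along its x axis; origin on the bench below its middle.
- glue_gun: Loose blue glue gun lying on its side, barrel 160 mm along x, handle 105 mm to -y, 34 mm high; origin under its barrel.
- scissors: Loose scissors with black handles lying on the bench, 180 mm along x, 10 mm high; origin at their pivot, on the bench.
Mind the look-alikes: they are no part of the job. What is shaped like the tub but purple or red is not meant.

How it is judged (in metres and radians):
At the end, for the whole second after the job is handed in: The release key is down by more than 4.8 of its 6 mm, the lid stands popped up by more than 9 of its 12 mm and at rest, and the hand is clear (value of joint release above 0.0048 m and z of lid in the frame of tub above 0.109 m and linear speed of lid below 0.01 m/s); the robot touches nothing.
It fails at once if the lid or its knob is touched (contact force between any of the fingers, the arm and lid above 1 N).
It fails at once if the fingers push on anything with more than 100 N (contact force between the fingers and anything else above 100 N).
It fails at once if a bystander is lifted or shifted by more than 20 mm (distance of any of gourd_a, gourd_b, sponge, pigment, brush, glue_gun, scissors from where it was at the start of the episode above 0.02 m).
It also fails if it takes over 72 s, if anything falls off the work surface, if the arm or the gripper's body presses on something with over 40 N, if the wrist force passes 120 N, or if a joint passes its speed limit or range.

## Working session

There is one attempt and no reset: what is moved stays moved. The work goes in short steps, each a Python script; the robot and the scene stay as the last script left them, time stands still between calls to the robot, and variables do not carry over. Pictures are saved under pics/ and viewed, at most 10 in all, crops included, and the job is handed in when it is done.

```bash
mkdir -p pics
python3 - <<'E'
from station import *
import cv2,numpy as np
o=get_obs();print(o['t'],o['ee_rot'],o['tcp_pos'],o['wrist_force'],o['grip_width'])
for c in("scene","side"):
    im=get_image(c);cv2.imwrite(f"pics/{c}0.png",im[:,:,::-1])
    k=get_calibration(c);print(c,k)
    for d in spot_in("tub",c)[:4]:print("tub",d)
    for d in spot_in("rim_top",c)[:4]:print("rim",d)
E
```

```text
0.0 [-1.79866876e+02 -1.46825582e-02  1.41401233e+01] [ 152.59542065 -605.26325087  229.96897609] [ 0.76013133 -0.43937445  0.45087834] 85.5531053442414
scene {'fx': 524.7711892990064, 'fy': 524.7711892990064, 'cx': 279.48429714319394, 'cy': 207.53156399904458, 'D': array([-0.10725772,  0.        ,  0.        ,  0.        ,  0.        ]), 'R': array([[-0.22646336,  0.97396619,  0.01020813],
       [ 0.82885245,  0.19820545, -0.52318086],
       [-0.51158378, -0.11002027, -0.85216054]]), 't': array([ 100.57840704, -414.39520876, 1601.92652651])}
tub {'extent': [383.6, 145.2, 81.9, 74.2], 'score': 0.92}
tub {'extent': [403.1, 261.5, 89.9, 85.8], 'score': 0.78}
tub {'extent': [241.4, 209.7, 64.7, 82.4], 'score': 0.6}
rim {'extent': [402.3, 261.8, 88.6, 90.2], 'score': 0.96}
rim {'extent': [248.1, 207.7, 69.6, 80.6], 'score': 0.83}
rim {'extent': [384.5, 146.0, 81.4, 76.4], 'score': 0.81}
rim {'extent': [264.6, 319.2, 99.9, 96.5], 'score': 0.63}
side {'fx': 385.47095038942933, 'fy': 385.47095038942933, 'cx': 276.8676777608878, 'cy': 203.5640428046311, 'D': array([-0.04428794,  0.        ,  0.        ,  0.        ,  0.        ]), 'R': array([[-0.9487727 ,  0.31590465,  0.005883  ],
       [ 0.23879778,  0.72913743, -0.64135343],
       [-0.20689605, -0.60709378, -0.76722302]]), 't': array([ 503.24387928,  -72.61417689, 1232.0885403 ])}
tub {'extent': [176.7, 252.2, 78.3, 76.7], 'score': 0.94}
tub {'extent': [290.9, 327.0, 88.3, 93.7], 'score': 0.74}
tub {'extent': [402.9, 255.5, 78.8, 79.3], 'score': 0.61}
tub {'extent': [263.9, 197.9, 57.9, 70.3], 'score': 0.57}
rim {'extent': [290.4, 324.6, 87.6, 98.8], 'score': 0.85}
rim {'extent': [177.1, 248.8, 83.1, 80.9], 'score': 0.79}
rim {'extent': [263.4, 195.2, 61.5, 67.7], 'score': 0.66}
rim {'extent': [403.5, 256.1, 80.4, 80.5], 'score': 0.58}
```

View pics/scene0.png

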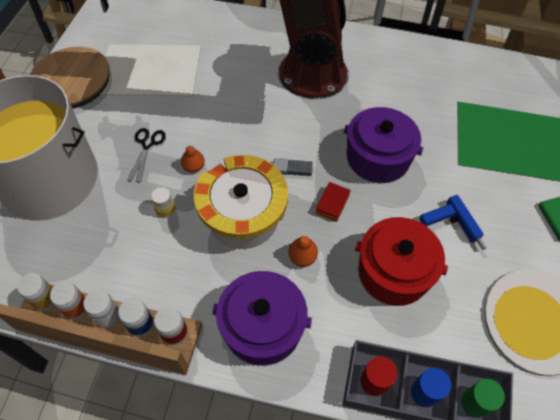

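View pics/side0.png

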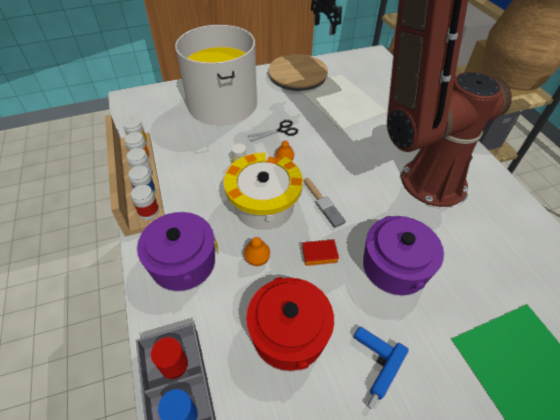

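The scene picture shows the white tub with the yellow rim at (241,197), the robot base at about (315,75), and four orange patches on the near rim. Possible look-alikes are the purple pots at (383,145) and (262,316) and the red pot at (401,260). I choose the white and yellow tub at (241,197), which is at (263,183) in the side view.

```bash
cat > h.py <<'E'
from station import *
import cv2,numpy as np
from scipy.optimize import least_squares
def ray(c,px,R=None,t=None):
    k=get_calibration(c);K=np.array([[k['fx'],0,k['cx']],[0,k['fy'],k['cy']],[0,0,1]])
    R=k['R'] if R is None else R; t=k['t'] if t is None else t
    n=cv2.undistortPoints(np.float64(px).reshape(-1,1,2),K,k['D'])[:,0]
    d=np.c_[n,np.ones(len(n))]@R; return -R.T@t,d
def onz(c,px,z,**a):
    o,d=ray(c,px,**a); return o+d*((z-o[2])/d[:,2])[:,None]
def rimmask(im,box):
    h=cv2.cvtColor(im,cv2.COLOR_RGB2HSV); m=((h[...,0]<34)&(h[...,0]>6)&(h[...,1]>150)&(h[...,2]>90)).astype(np.uint8)
    b=np.zeros_like(m);x,y,w=box;b[y-w:y+w,x-w:x+w]=1;m*=b
    m=cv2.morphologyEx(m,cv2.MORPH_CLOSE,np.ones((3,3)))
    n,l,s,_=cv2.connectedComponentsWithStats(m);return l==1+np.argmax(s[1:,4])
def circ(P):
    f=lambda q:np.hypot(P[:,0]-q[0],P[:,1]-q[1])-q[2]
    return least_squares(f,[*P[:,:2].mean(0),105],loss='soft_l1',f_scale=2).x
E
python3 - <<'E'
from h import *
for c,b in(("scene",(241,197,60)),("side",(263,183,50))):
    im=cv2.imread(f"pics/{c}0.png")[:,:,::-1].copy()
    m=rimmask(im,b).astype(np.uint8)
    cs,hi=cv2.findContours(m,cv2.RETR_CCOMP,cv2.CHAIN_APPROX_NONE)
    A=[cv2.contourArea(x) for x in cs]
    for i in np.argsort(A)[::-1][:2]: print(c,A[i],circ(onz(c,cs[i][:,0],120)))
    for n in("gourd_a","pigment","brush","sponge"):
        for d in spot_in(n,c)[:2]: print(n,d['score'],onz(c,[d['extent'][:2]],30)[0])
E
```

```text
scene 5732.0 [553.34300158 -67.7752803  109.26144143]
scene 2696.0 [551.60775804 -69.27567866  74.79836747]
gourd_a 0.76 [ 415.22435648 -247.76989136   30.        ]
gourd_a 0.74 [624.6798191  98.0757177  30.       ]
pigment 0.65 [ 566.2190595  -273.37827358   30.        ]
brush 0.82 [381.17236214  15.34551991  30.        ]
sponge 0.9 [469.77412896 144.03508766  30.        ]
side 3937.0 [551.27164986 -60.61081182 113.0815387 ]
side 1649.5 [549.81307479 -65.52573946  74.23584078]
gourd_a 0.67 [625.42292281 102.77241447  30.        ]
gourd_a 0.48 [ 426.34873513 -244.9494577    30.        ]
pigment 0.5 [ 567.3537275  -292.02723264   30.        ]
pigment 0.43 [546.12665691 -77.96119452  30.        ]
brush 0.85 [380.86697482  -0.62742216  30.        ]
sponge 0.93 [460.02587575 150.64256029  30.        ]
```

Run:
```python
from h import *
m=get_calibration("wrist")["mount"];print(m)
C=np.array([551.5,-67.5,120]); grip(0)
u=-C[:2]/np.hypot(*C[:2]); yaw=np.degrees(np.arctan2(C[1],C[0]))
p=[*(C[:2]+u*80),340]
for y in (yaw,yaw+180,yaw+90,yaw-90): print(y,solve_ik(p,[180,0,y]))
goto(p,[180,0,yaw]); o=get_obs();print(o['t'],o['tcp_pos'],o['ee_rot'],o['wrist_force'],o['grip_width'])
im=get_image("wrist");cv2.imwrite("pics/w0.png",im[:,:,::-1])
```

```text
[[-6.18407875e-04 -9.47267660e-01 -3.20442815e-01  8.11227604e+01]
 [ 9.99999722e-01 -4.52194120e-04 -5.93113119e-04  3.33458215e-02]
 [ 4.16934520e-04 -3.20443092e-01  9.47267676e-01 -1.41665696e+02]
 [ 0.00000000e+00  0.00000000e+00  0.00000000e+00  1.00000000e+00]]
-6.977924035730977 [-1.54413313e+01 -1.04200005e+01  1.04082973e+02 -2.54444375e-14
  8.63370273e+01  8.15365927e+01]
173.02207596426902 [-15.44133133 -10.42000048 104.08297318   0.          86.33702731
 -98.4634073 ]
83.02207596426902 [-15.44133133 -10.42000048 104.08297318   0.          86.33702731
  -8.4634073 ]
-96.97792403573098 None
3.7667 [472.07787167 -58.36286927 339.79419731] [ 1.79988612e+02  1.84207167e-02 -7.03056815e+00] [-0.55392689 -0.20806073 -0.6940176 ] 0.444244422452158
```

View pics/w0.png

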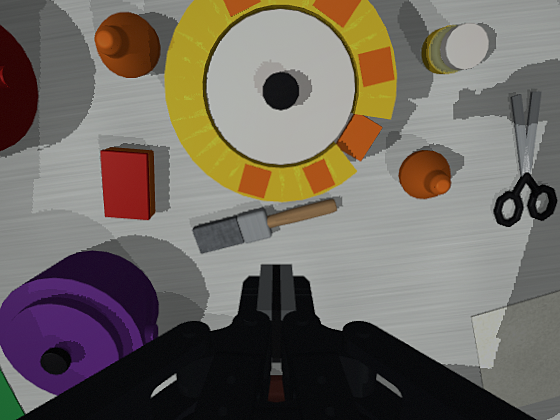

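The wrist picture shows flat smears at (254,180), (317,176), (377,67) and others. A gap cut right across the rim, with a sunken orange key, sits at (360,137). I choose that one and measure it, along with the rim circle as seen from the wrist.

Run:
```python
from h import *
from scipy.spatial.transform import Rotation as Ro
k=get_calibration("wrist");o=get_obs();M=k["mount"]
Rt=Ro.from_euler('xyz',o['ee_rot'],degrees=True).as_matrix()
Rc=Rt@M[:3,:3];oc=Rt@M[:3,3]+o['tcp_pos'];R=Rc.T;t=-R@oc
im=cv2.imread("pics/w0.png")[:,:,::-1].copy()
h=cv2.cvtColor(im,cv2.COLOR_RGB2HSV)
b=im[:,:,2].astype(int)
lid=((h[...,1]<40)&(h[...,2]>150)).astype(np.uint8);
m=((h[...,0]<34)&(h[...,0]>6)&(h[...,1]>150)&(h[...,2]>70)).astype(np.uint8)
m[:, :160]=0;m[215:]=0;m[:,398:]=0
cs,_=cv2.findContours(m,cv2.RETR_CCOMP,cv2.CHAIN_APPROX_NONE)
A=sorted(cs,key=cv2.contourArea)[::-1]
P=onz("wrist",A[0][:,0],120,R=R,t=t)
px=A[0][:,0]; P=P[px[:,1]>2]
C0=np.array([551.5,-67.5]);
r=np.hypot(*(P[:,:2]-C0).T);print("outer",circ(P[r>98]));
q=P[(r<85)];print("inner",len(q),circ(q) if len(q)>20 else 0)
org=((h[...,0]<14)&(h[...,0]>4)&(h[...,1]>150)&(h[...,2]>120)).astype(np.uint8);org[:,:160]=0;org[215:]=0;org[:,398:]=0
n,l,s,c=cv2.connectedComponentsWithStats(org)
for i in range(1,n):
  if s[i,4]>150:
    for z in(120,107):
      p=onz("wrist",[c[i]],z,R=R,t=t)[0][:2]-C0;print(c[i],s[i],z,np.hypot(*p),np.degrees(np.arctan2(p[1],p[0])))
e=onz("wrist",[[394,118],[355,175],[357,113],[331,154]],120,R=R,t=t)[:,:2]-C0
print("edges",np.hypot(*e.T),np.degrees(np.arctan2(e[:,1],e[:,0])))
big=cv2.resize(im[90:200,290:420],None,fx=6,fy=5,interpolation=cv2.INTER_CUBIC);cv2.imwrite("pics/crop.png",big[:,:,::-1])
```

```text
outer [548.53967316 -71.81761321 108.80472526]
inner 0 0
[238.77507599   5.07598784] [224   0  36  16 329] 120 77.19158753907456 17.290097192871684
[238.77507599   5.07598784] [224   0  36  16 329] 107 79.94192330730598 17.333017952508126
[337.08104396   8.86538462] [313   0  48  27 728] 120 87.44020986863079 -46.68589219961788
[337.08104396   8.86538462] [313   0  48  27 728] 107 90.5199674694436 -46.684097204972794
[376.0563654   66.26433431] [ 359   47   35   40 1029] 120 96.35659319549093 -85.59395912008627
[376.0563654   66.26433431] [ 359   47   35   40 1029] 107 99.76975515587665 -85.61622948962726
[359.82796688 135.21711132] [ 339  114   43   47 1087] 120 94.77887480955292 -125.16112312889841
[359.82796688 135.21711132] [ 339  114   43   47 1087] 107 98.17204784213988 -125.1981105020084
[318.50724638 175.94847021] [303 159  31  34 621] 120 96.54751358042957 -159.66512565940553
[318.50724638 175.94847021] [303 159  31  34 621] 107 100.04298061435998 -159.70016764244326
[254.28888889 180.75555556] [238 165  33  33 720] 120 93.11763616575988 159.97358087344222
[254.28888889 180.75555556] [238 165  33  33 720] 107 96.52390715010918 159.95469604628676
edges [119.09832899 117.55833508  82.76774274  84.55206896] [-110.62539404 -143.15208728 -113.48287522 -145.50943615]
```

View pics/crop.png

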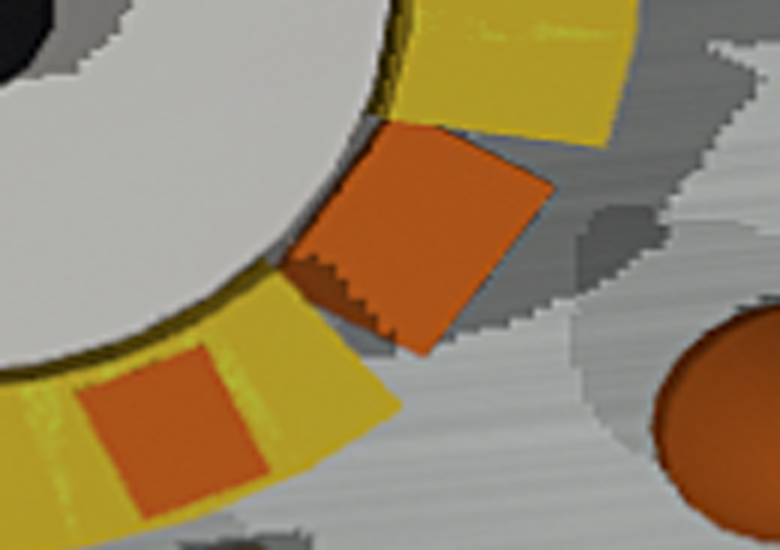

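The crop confirms it: shaded notch walls, the rim interrupted across its full width, and the key sunk inside. I'll compute the angle and press in 1 mm steps, watching the force.

```bash
cat > press.py <<'E'
from h import *
from scipy.spatial.transform import Rotation as Ro
k=get_calibration("wrist");o=get_obs();M=k["mount"]
Rt=Ro.from_euler('xyz',o['ee_rot'],degrees=True).as_matrix()
Rc=Rt@M[:3,:3];oc=Rt@M[:3,3]+o['tcp_pos'];R=Rc.T;t=-R@oc
e=onz("wrist",[[391,119.6],[357,171],[355,113.6],[336,143]],120,R=R,t=t)[:,:2]-[548.5,-71.8]
a=np.degrees(np.arctan2(e[:,1],e[:,0]));print(np.hypot(*e.T),a)
ang=a.mean();u=np.array([np.cos(np.radians(ang)),np.sin(np.radians(ang))])
p=np.array([550,-69.7])+93*u;yaw=ang+180;print(ang,p,yaw)
goto([*p,200],[180,0,yaw])
move_l([*p,132],speed=80)
def F():
    f=[]
    for _ in range(6): f.append(get_obs()['wrist_force']);wait(.02)
    return np.mean(f,0)
wait(.3);f0=F();print('f0',f0)
z=126
while z>98:
    move_l([*p,z],speed=20);wait(.05);f=F()-f0
    if z<=122:print(z,get_obs()['tcp_pos'].round(1),f.round(2))
    if f[2]>7 or np.hypot(*f[:2])>6: break
    if z>113 and f[2]>1.8: print('early contact');break
    z-=2 if z>110 else 1
print(get_obs()['t'])
E
python3 press.py
```

```text
[111.67018342 110.83050166  75.96845566  74.91104267] [-111.06469344 -141.85982369 -113.51906352 -138.81068094]
-126.31356539808871 [ 494.92503037 -144.63829275] 53.68643460191129
f0 [0.15722895 0.42437238 0.09346812]
122 [ 494.9 -144.6  122. ] [-0.18 -0.22 -0.29]
120 [ 494.9 -144.6  120. ] [-0.2  -0.39 -0.17]
118 [ 494.9 -144.6  118. ] [-0.12 -0.3   0.08]
116 [ 494.9 -144.6  116. ] [-0.32 -0.32 -0.1 ]
114 [ 494.9 -144.6  114. ] [-0.28 -0.43 -0.12]
112 [ 494.9 -144.6  112. ] [ 0.17 -0.66 -0.22]
110 [ 494.9 -144.6  110. ] [-0.21 -0.53 -0.2 ]
109 [ 494.9 -144.7  109. ] [ 0.02 -0.14  0.34]
108 [ 494.9 -144.6  108. ] [ 0.12 -0.32  0.12]
107 [ 494.9 -144.6  107. ] [-0.05 -0.25 -0.08]
106 [ 494.9 -144.6  106. ] [-0.04 -1.08  0.16]
105 [ 494.9 -144.6  105. ] [-0.14 -0.33 -0.1 ]
104 [ 494.9 -144.6  103.9] [-0.09 -0.44  0.43]
103 [ 494.9 -144.6  102.9] [-0.24 -0.34  0.18]
102 [ 494.9 -144.6  102. ] [-0.09 -0.17  0.28]
101 [ 495.  -144.7  101.1] [-0.79 -0.67  1.41]
100 [ 495.  -144.7  101. ] [-2.72  0.48  6.51]
99 [ 495.  -144.7  100.9] [-4.75  1.64 11.86]
14.5333
```

The finger met a hard stop at z≈101 (19 mm below the rim top), which matches the key being fully down. I'll retract straight up and check.

Run:
```python
from h import *
p=get_obs()['tcp_pos']
move_l([p[0],p[1],200],speed=60)
move_l([472,-58.4,340]);goto([472,-58.4,340],[180,0,-7]);wait(.5)
o=get_obs();print(o['t'],o['wrist_force'])
a=get_image("wrist");b=get_image("side")
im=np.vstack([a[:240],cv2.resize(b[140:240,150:383],(560,240))]);cv2.imwrite("pics/w1.png",im[:,:,::-1])
```

```text
19.1167 [0.63129514 0.32209563 0.01851081]
```

View pics/w1.png

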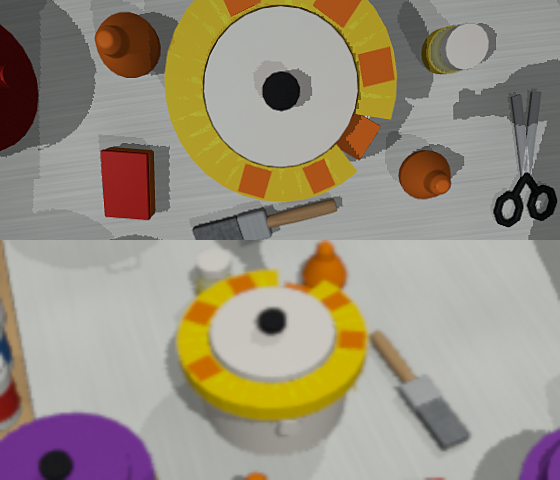

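The lid now stands above the rim: at (281,90) it covers the inner rim wall and looks larger, the key sits deeper, and the surrounding objects haven't moved.

```bash
python3 -c "
from station import *
print(sign_off())"
```

```text
the job is handed in; nothing more can be done
None
```

The job is handed in: the key went down to its hard stop (z≈101 mm), the camera shows the lid popped up and the objects around the tub unmoved, and the hand is clear; I found the notch in the wrist picture rather than by sweeping the rim.

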